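# Spot test with a stirring rod

## Robot

A 7-joint arm with a two-finger parallel gripper is mounted at the origin on a cart in front of the work surface, level with it; the furniture and walls round the work are solid. World frame = base frame: x ahead of the robot, y to its left, z up, the work surface at z = 0. Lengths are in mm, angles in rad, forces in N, time in s.
With the tool pointing down it reaches from about 400 to 900 mm from the base axis. Payload 5.5 kg.
Tool frame: the origin (TCP) lies between the finger pads; the fingertips stand robot.tip_extent ahead of it and the grasp point (between the pads) is the TCP (robot.tip_extent is the distance from the TCP to the fingertips, in mm); z points along the fingers, y is the line along which they close (so a half turn about z gives the same grasp; the last joint's range is limited). The gripper opens to 85 mm and grips with 20 to 120 N. Pads are 22 mm wide; open, the fingers measure 114 mm over their backs; the gripper's body (76 mm by 85 mm) begins 54 mm behind the grasp point. The pads swing forward as they close: fully open they stand 13 mm farther back than shut.
Start: joints at [-0.957, 0.501, -0.427, 1.55, 0.221, 1.138, -0.21], TCP at [223.335, 610.427, 250.31] pointing down, gripper open.
Joint ranges: [-2.88, 2.88], [-0.31, 2.03], [-1.54, 1.56], [0.2, 2.42], [-1.41, 4.55], [0.19, 2.02], [-2.57, 2.57]. Speed limits (rad/s): [2.57, 2.57, 3.14, 3.14, 3.14, 3.14, 3.14].

## Interface

Orientations are given as a 3x3 rotation matrix whose columns are the frame's x, y, z axes.
In Python, from bench import robot, grab_frame, camera_info gives the robot as it stands. The module is installed in compiled form; this text tells all that it offers.
- The arm moves only by the tool send_rows, never from a script. Its argument "motion" is text: rows parted by semicolons, each of 7 numbers parted by spaces: the opening, from -1 (shut) to 1 (fully open), then the shift along the tool's x, y, z in cm, then the turn, a rotation vector about the tool's x, y, z in rad. In form: hand dx dy dz rx ry rz; .... A call has 1 to 12 rows; each row is the pose to reach, as a shift and turn from the pose commanded when the call began, along the tool's axes at that moment; what a row does not reach only later rows make up. A row lasts 1/8 s, in which the tool goes at most 62.5 mm and 10.7 degrees, less where a joint would pass 70% of its speed; a pose out of reach is approached as far as the arm can. A call with a gripper value outside its range is refused whole. The fingers move at their own pace and stop on an object; "squeeze" is the grip in N (left out, the last holds). Time passes only in rows, so rows that repeat a pose let the fingers close. It gives the time, the measured TCP pose, the force, the opening and the grip force at its end, in the units of the state.
- robot.get_state(): the state, without advancing time (a new reading comes with each control period).
- grab_frame(name): name is "scene" or "side" or "wrist"; returns (picture, depth): 400x640x3 uint8, red, green, blue; 400x640 float32, mm along the optical axis (not along the pixel's ray), 0 where there is no reading.
- camera_info(name): a dict with "fx", "fy", "cx", "cy" (pixels), "T" (4x4, takes a point from camera to world coordinates); the wrist camera has in their place "T_tool_cam" (4x4, takes a point from camera to tool coordinates, whose origin is the TCP and whose axes are the flange's). Camera axes: x right, y down, z forward; pixel columns grow to the right and rows downward; lengths in mm; the calibration is good to about 2 mm. A picture is of the moment at which its call begins: read the wrist's pose just before it. camera_info takes no time and is no camera call.
- robot.job_done(): hands the job in; it is judged then, once.
The state is a dict: "t": time; "qpos": joint angles; "joint_vel": joint speeds; "tau": joint torques, N m; "position": TCP position; "orientation": TCP orientation; "contact_force": force on the tool from outside, world axes, zero at the start; "ft_torque": the same for the moment, N m; "width": finger opening in mm; "grip_force": force on a finger pad.
Only numpy, scipy, OpenCV 4.12 (cv2) and the standard library are available. Lean on these libraries where they do the work, as an engineer would, in place of code of your own. Each camera call takes 0.05 s, during which the arm holds its last target. There are 200 camera calls.

## Task

Take the steel stirring rod from its wire rest, dip its ball end into the glass beaker, a good 2.5 cm below the rim for a second, and then, without touching the two outer wells, touch the ball lightly to the bottom of the middle well of the three-well spot plate for a second. Finally lay the rod back level across the wire rest, down in a facing pair of notches with its two ends standing out about equally, and let go. Do not push the beaker, the plate or the things round them about.

Things in the scene. Friction and masses are not known exactly. Their poses are not given: they have to be found in the camera images.
- stirring_rod: plain steel rod, about 190 mm long over all, shaft 8 mm thick, 70 g (may vary by a third), starting level in the middle notches of the wire rest. Origin on its axis at mid length (its centre of mass within 3 mm); its x axis runs along the rod towards the button end. It can roll about its own axis. The shaft between the two ends of the rest (96 mm) is free to be gripped from above.
- rod_ball (a point): centre of the ball, 10 mm in diameter, at the working end of the rod, 90 mm from the rod's origin (rod's -x); at the start this end is the one towards the robot. The ball is the foremost part of that end.
- rod_button (a point): end of the rod with the button (14 mm in diameter, 8 mm thick), on the axis, 90 mm from the rod's origin (rod's +x)
- rod_rest: fixed rest of 5 mm steel wire, 101 mm long (x) by 113 wide (y); origin under its middle on the worktop. Its ends at x = -48 and +48 mm are waves with three V notches each (90 degrees, 28 mm wide) at y = -34, 0, +34 mm. A rod in a facing pair of notches runs along x, its axis 59 mm above the worktop; crests are 66.5 mm high. Between the ends there is only wire under 10 mm high.
- beaker: clear, round, straight-sided glass beaker, loose, 110 g (may vary), 71 mm high, standing on the worktop; origin at the centre of its underside, z up. Inner diameter 42 mm in the body and 46 mm at the mouth, 54 to 58 mm outside at the rim, floor 3 mm thick. It slides or tips if it is pushed.
- spot_plate: white glazed ceramic block, loose, 96 mm long (its x), 40 mm wide (its y) and 14 mm high, 250 g (may vary), with three round wells in a row along its length; origin at the centre of its underside
- spot_plate_hole1 (a point): centre of the mouth of the middle well, level with the plate's top (14 mm up). Each well is 24 mm in diameter and 6 mm deep with a flat floor, so that a ball on the floor has its centre 1 mm below the mouth.
- spot_plate_hole0 (a point): centre of the mouth of one outer well, 31 mm from the middle one (plate's -x)
- spot_plate_hole2 (a point): centre of the mouth of the other outer well, 31 mm from the middle one (plate's +x)
- wash_bottle: bystander: white squeeze bottle with a bent jet, 192 mm high, 66 mm in diameter; origin at its underside
- pipette_bulb: bystander: rubber pipette bulb, 84 mm high, 58 mm wide; origin at its underside
- marker_black: bystander: capped marker pen lying on the worktop, 138 mm long, 15 mm thick; origin under its middle

How it is judged:
By the outcome, as a careful person would: the job done as asked, in the order asked, and still so for the second after the job is handed in, with the robot touching nothing.
It also fails if it takes over 53 s, if anything falls off the work surface, if the arm or the gripper's body presses on something with over 40 N, if the wrist force passes 120 N, or if a joint passes its speed limit or range.

## Working session

There is one attempt and no reset: what is moved stays moved. The work goes in short steps, Python scripts to look and compute and a tool call to move; the robot and the scene stay as the last step left them, time stands still between calls to the robot, and variables do not carry over. Pictures are saved under pics/ and viewed, at most 11 in all, crops included, and the job is handed in when it is done.

Besides the shell and the picture viewer there is one more tool, called after "Request:" as name(argument=value, ...), one argument or row to a line, values as JSON. send_rows: Moves the arm, as the interface text tells. Its arguments: {"type":"object","properties":{"motion":{"type":"string"},"squeeze":{"type":"number"}},"required":["motion"]}

```bash
mkdir -p pics
python3 - <<'E'
from bench import robot, grab_frame, camera_info
import numpy as np, cv2
print(robot.get_state(), robot.tip_extent)
for n in ["scene","side"]:
    p,d=grab_frame(n); cv2.imwrite(f"pics/{n}0.png",p[:,:,::-1]); np.save(f"{n}0.npy",d); 
    print(n,camera_info(n))
print(camera_info("wrist"))
E
```

```text
{'t': 0.0, 'qpos': array([-0.9568195 ,  0.50186275, -0.42674876,  1.55143438,  0.22077767,
        1.13830333, -0.21034134]), 'joint_vel': array([-0.00092628, -0.00026345,  0.0010357 , -0.00024987,  0.00109307,
       -0.0028503 ,  0.00155729]), 'tau': array([-9.59285899e-04, -5.69513440e+01, -5.81640020e+00, -2.80935681e+01,
        1.07626771e-02,  1.19054003e-02, -7.25364856e-06]), 'position': array([223.19487716, 609.78371543, 249.25271885]), 'orientation': array([[-9.39093594e-01,  3.43660696e-01, -7.40039421e-04],
       [ 3.43661486e-01,  9.39091842e-01, -1.81538876e-03],
       [ 7.10872177e-05, -1.95914300e-03, -9.99998078e-01]]), 'contact_force': array([-0.13869576, -0.18914776,  0.51851926]), 'ft_torque': array([-0.0618238 , -0.01859154,  0.01341996]), 'grip_force': 0.0, 'width': 85.19538739232222} 19.0
scene {'fx': 480.9477298592332, 'fy': 480.9477298592332, 'cx': 317.90420270128993, 'cy': 199.7620720828441, 'T': array([[ 7.07886715e-01, -4.79737571e-01,  5.18409358e-01,
         1.03006650e+01],
       [-7.06324483e-01, -4.82310788e-01,  5.18152515e-01,
        -6.217332
[... 391 characters left out ...]
388009e-01,  6.15652915e-01, -7.70466284e-01,
         9.01218505e+02],
       [-2.80438255e-04, -7.81254188e-01, -6.24212957e-01,
         8.09920630e+02],
       [ 0.00000000e+00,  0.00000000e+00,  0.00000000e+00,
         1.00000000e+00]])}
{'fx': 302.6217633048934, 'fy': 302.6217633048934, 'cx': 318.984263157031, 'cy': 202.56851362053166, 'T_tool_cam': array([[-1.02229140e-03, -9.60017058e-01, -2.79939643e-01,
         7.13983436e+01],
       [ 9.99999422e-01, -8.88227682e-04, -6.05763012e-04,
        -5.03161659e-01],
       [ 3.32892685e-04, -2.79940100e-01,  9.60017411e-01,
        -1.24644715e+02],
       [ 0.00000000e+00,  0.00000000e+00,  0.00000000e+00,
         1.00000000e+00]])}
```

View pics/scene0.png

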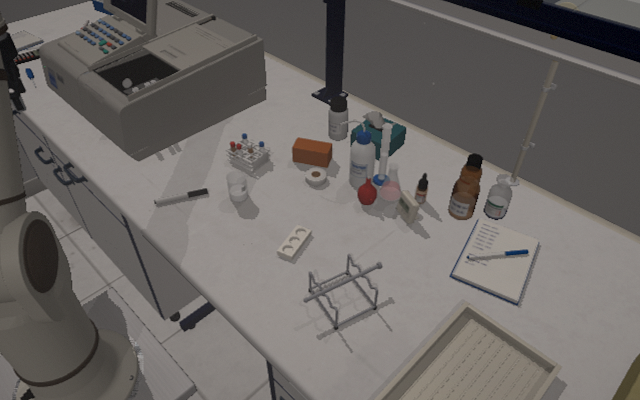

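View pics/side0.png

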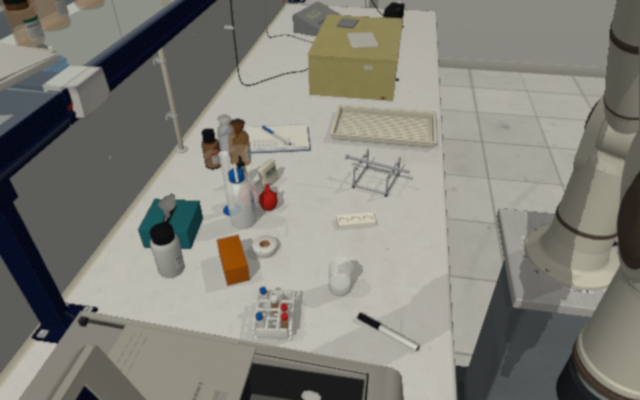

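The scene view shows the rod from about (307,297) to (381,265), the plate at (295,243) and the beaker at (237,187). The side view shows the same things at rod (347,156)–(409,175), plate (356,220) and beaker (341,275).

```bash
cat > h.py <<'E'
import numpy as np
from bench import camera_info
def ray(name,u,v,z,T=None):
    c=camera_info(name); T=c["T"] if T is None else T
    d=T[:3,:3]@[(u-c["cx"])/c["fx"],(v-c["cy"])/c["fy"],1]
    return T[:3,3]+d*(z-T[2,3])/d[2]
def cloud(name,d,T=None):
    c=camera_info(name); T=c["T"] if T is None else T
    v,u=np.mgrid[:d.shape[0],:d.shape[1]]
    P=np.stack([(u-c["cx"])/c["fx"]*d,(v-c["cy"])/c["fy"]*d,d],-1)
    return P@T[:3,:3].T+T[:3,3]
def wristT(s):
    A=np.eye(4);A[:3,:3]=s["orientation"];A[:3,3]=s["position"]
    return A@camera_info("wrist")["T_tool_cam"]
E
python3 - <<'E'
from h import *
import cv2
np.set_printoptions(precision=1,suppress=True)
for n,pts in {"scene":[(307,297,59),(381,265,59),(295,243,14),(285,251,14),(303,233,14),(237,187,30),(237,175,71)],"side":[(347,156,59),(409,175,59),(356,220,14),(341,263,71)]}.items():
    for p in pts: print(n,p,ray(n,*p))
    img=cv2.imread(f"pics/{n}0.png")
    d=np.load(f"{n}0.npy"); C=cloud(n,d)
    b=((C[...,2]>8)&(C[...,2]<90)&(C[...,0]>250)&(C[...,0]<700)).astype(np.uint8)
    k,_,st,ce=cv2.connectedComponentsWithStats(b)
    for i in range(1,k):
        if st[i,4]>150: print(n,ce[i],st[i],C[_==i].mean(0))
a=cv2.imread("pics/scene0.png")[140:340,200:420]; b=cv2.imread("pics/side0.png")[120:320,300:460]
cv2.imwrite("pics/c0.png",np.hstack([cv2.resize(a,(440,400),interpolation=2),cv2.resize(b,(320,400),interpolation=2)]))
E
```

```text
scene (307, 297, 59) [ 403.6 -198.1   59. ]
scene (381, 265, 59) [ 573.6 -250.4   59. ]
scene (295, 243, 14) [512.6 -43.4  14. ]
scene (285, 251, 14) [479.1 -45.2  14. ]
scene (303, 233, 14) [548.3 -33.3  14. ]
scene (237, 187, 30) [529.4 196.9  30. ]
scene (237, 175, 71) [532.7 193.6  71. ]
scene [21.   7.7] [  0   0  50  22 738] [ 588.2 1802.7   41.5]
scene [23.9 39.2] [ 10  30  33  20 314] [ 489.8 1545.7   11.4]
scene [26.3 55.6] [ 14  49  25  14 167] [ 441.  1393.2   10.7]
scene [154.2 128.5] [  45   78  177   84 2720] [502.9 548.8  57.5]
scene [247.7 151.5] [226 133  44  36 849] [643.4 293.5  33.4]
scene [236.5 184.5] [225 170  23  31 554] [525.4 190.8  45. ]
scene [182.  194.8] [154 188  53  15 202] [419.4 292.   11.8]
scene [293.4 240.9] [276 225  35  33 447] [516.  -34.2  12.2]
scene [342.1 286.6] [303 254  79  72 874] [ 480.2 -224.6   47.4]
scene [476.3 349.2] [ 374  301  188   99 2228] [ 570.6 -495.1   22.5]
scene [622.7 385.8] [611 364  28  36 205] [ 664.4 -718.8   56.8]
side (347, 156, 59) [ 570.9 -249.1   59. ]
side (409, 175, 59) [ 393.2 -183.5   59. ]
side (356, 220, 14) [517.9 -26.   14. ]
side (341, 263, 71) [528.8 186.   71. ]
side [361.5  87.8] [ 328   75   71   26 1338] [ 577.7 -719.4   50.7]
side [384.4 124.8] [ 330  104  107   43 2753] [ 479.7 -527.3   15.7]
side [376.  169.6] [345 149  64  45 558] [ 484.5 -217.8   43.3]
side [355.4 219.1] [336 212  40  16 459] [520.  -30.2  13.3]
side [339.5 275.2] [328 257  25  39 819] [529.8 197.8  45.6]
side [273.3 313.1] [ 251  286   44   53 1783] [648.3 311.6  35.5]
side [386.9 330.5] [357 312  63  38 449] [419.8 299.9  13.5]
```

View pics/c0.png

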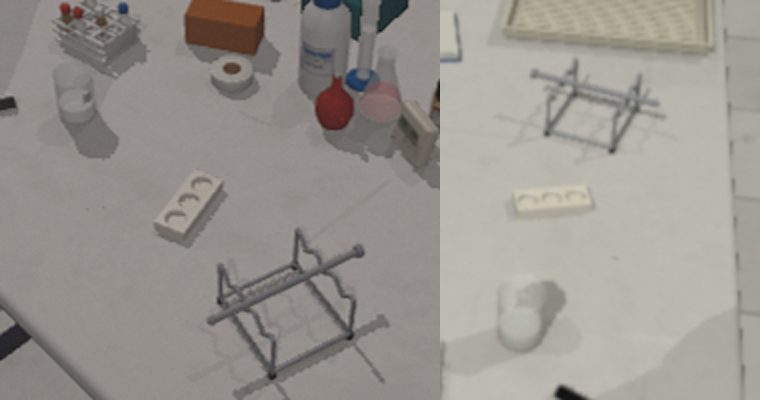

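The crop confirms the ball end is nearest the robot (left in the scene crop at about (212,320)) and the three wells run about along world x. Next I'll identify the arm kinematics (it looks like an xArm7) so I can check the tilted poses for reach.

```bash
cat > k.py <<'E'
import numpy as np
from scipy.spatial.transform import Rotation as R
from scipy.optimize import least_squares
LO=np.array([-2.88,-.31,-1.54,.2,-1.41,.19,-2.57]);HI=np.array([2.88,2.03,1.56,2.42,4.55,2.02,2.57])
DH=[(0,0,267),(-np.pi/2,0,0),(np.pi/2,0,293),(np.pi/2,52.5,0),(np.pi/2,77.5,342.5),(np.pi/2,0,0),(-np.pi/2,76,97)]
def fk(q):
    T=np.eye(4)
    for (al,a,d),t in zip(DH,q):
        c,s,ca,sa=np.cos(t),np.sin(t),np.cos(al),np.sin(al)
        T=T@np.array([[c,-s,0,a],[s*ca,c*ca,-sa,-sa*d],[s*sa,c*sa,ca,ca*d],[0,0,0,1]])
    return T
E
python3 - <<'E'
from k import *
from bench import robot
s=robot.get_state(); T=fk(s["qpos"]); np.set_printoptions(precision=3,suppress=True)
print(T); print(s["position"],s["orientation"])
print("Rz between", s["orientation"]@T[:3,:3].T)
print("base z-range", T[2,3]-s["position"][2], np.hypot(*T[:2,3]), np.hypot(*s["position"][:2]))
E
```

```text
[[   0.336   -0.942   -0.009  158.102]
 [  -0.941   -0.336    0.039 -567.714]
 [  -0.04    -0.004   -0.999  312.483]
 [   0.       0.       0.       1.   ]]
[223.198 609.835 249.333] [[-0.939  0.344 -0.001]
 [ 0.344  0.939 -0.002]
 [ 0.    -0.002 -1.   ]]
Rz between [[-0.639  0.768  0.036]
 [-0.769 -0.639 -0.016]
 [ 0.011 -0.038  0.999]]
base z-range 63.150704511920225 589.3181280172862 649.3971409855844
```

Request:
send_rows(
  motion="1 -12 -12.4 0 0 0 0;1 -24 -24.8 0 0 0 0;1 -36 -37.2 0 0 0 0;1 -47.7 -49.6 0 0 0 0;1 -47.7 -49.6 0 0 0 0;1 -47.7 -49.6 0 0 0 0;1 -47.7 -49.6 0 0 0 0;1 -47.7 -49.6 0 0 0 0;1 -47.7 -49.6 0 0 0 0;1 -47.7 -49.6 0 0 0 0;1 -47.7 -49.6 0 0 0 0;1 -47.7 -49.6 0 0 0 0",
)

```text
t: 1.6
position: [501.8, -25.2, 249.9]
orientation: [[-0.936, 0.352, 0.0], [0.352, 0.936, -0.002], [-0.001, -0.002, -1.0]]
contact_force: [0.1, 0.5, -0.1]
width: 85.1
grip_force: 0.0
```

```bash
cat > log.py <<'E'
import json
from bench import robot
s=robot.get_state()
open("log.txt","a").write(json.dumps([list(s["qpos"]),list(s["position"]),s["orientation"].tolist()])+"\n")
E
cat > snap.py <<'E'
import sys,cv2,numpy as np,pickle
from h import *; from bench import robot,grab_frame; import log
s=robot.get_state(); p,d=grab_frame("wrist"); n=sys.argv[1]
cv2.imwrite(f"pics/{n}.png",p[:,:,::-1]); np.savez(n+".npz",d=d,T=wristT(s))
print(s["t"],s["position"].round(1),s["qpos"].round(3),s["orientation"].round(4).tolist())
E
python3 snap.py w1
```

```text
1.6 [501.8 -25.2 249.9] [ 0.037  0.208 -0.047  1.926  0.014  1.008  1.194] [[-0.9359, 0.3524, 0.0], [0.3524, 0.9359, -0.0021], [-0.0008, -0.002, -1.0]]
```

View pics/w1.png

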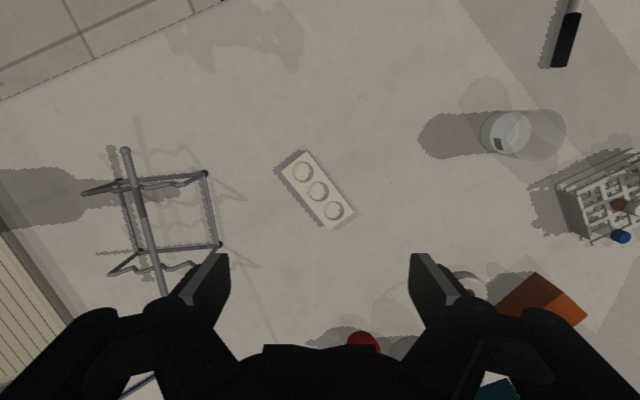

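Wrist view: plate wells at about (303,173), (318,191) and (333,210), ball end of the rod at (126,152), beaker rim around (510,131). The button end is behind a finger.

Run:
```python
from h import *
import cv2
np.set_printoptions(precision=1,suppress=True)
f=np.load("w1.npz");T=f["T"];d=f["d"];C=cloud("wrist",d,T)
print("table z",np.median(C[50:60,300:400,2]),C[250:260,300:330,2].mean())
img=cv2.imread("pics/w1.png");g=cv2.cvtColor(img,6)
# plate
m=((C[...,2]>10)&(C[...,2]<20)); n=np.zeros_like(m); n[140:240,260:370]=m[140:240,260:370]
r=cv2.minAreaRect(np.argwhere(n)[:,::-1].astype(np.float32)); print("plate px",r,ray("wrist",*r[0],14,T))
P=C[n]; print("plate cloud",P.mean(0),cv2.minAreaRect(P[:,:2].astype(np.float32)))
for u,v in[(303,173),(318,191),(333,210)]: print("well",ray("wrist",u,v,14,T))
# rod
m=(C[...,2]>50)&(C[...,2]<75); n=np.zeros_like(m); n[140:240,115:165]=m[140:240,115:165]
k,l,st,ce=cv2.connectedComponentsWithStats(n.astype(np.uint8)); print(st[1:],ce[1:])
i=1+st[1:,4].argmax(); P=C[l==i]; print("rod",P.min(0),P.max(0),cv2.minAreaRect(P[:,:2].astype(np.float32)))
for u,v in[(126,152),(141,205),(163,292)]: print("rodpt",ray("wrist",u,v,59,T))
# beaker
m=(C[...,2]>20)&(C[...,2]<80); n=np.zeros_like(m); n[90:170,460:560]=m[90:170,460:560]
P=C[n]; print("beaker",P.min(0),P.max(0),P.mean(0),len(P)); Q=P[P[:,2]>60]; print(len(Q),Q.min(0),Q.max(0),cv2.minEnclosingCircle(Q[:,:2].astype(np.float32)))
cv2.imwrite("pics/c1.png",np.hstack([cv2.resize(img[90:170,460:560],(400,320),interpolation=2),cv2.resize(img[140:220,270:370],(400,320),interpolation=2)]))
```

```text
table z 1.0798606336091439 0.7435764117415485
plate px ((316.79180908203125, 190.73501586914062), (77.62084197998047, 33.47468948364258), 51.8427734375) [518.  -35.4  14. ]
plate cloud [517.7 -35.3  14.5] ((519.215576171875, -35.11726760864258), (96.33292388916016, 40.408607482910156), 17.008270263671875)
well [491.5 -43.2  14. ]
well [518.8 -34.2  14. ]
well [548.4 -25.3  14. ]
[[ 115  146   50   94 1032]] [[136.6 190.9]]
rod [ 392.5 -229.3   52.8] [ 494.2 -181.2   68.8] ((444.6905517578125, -209.78778076171875), (46.26959991455078, 98.29943084716797), 57.09983444213867)
rodpt [ 399.1 -201.5   59. ]
rodpt [ 455.  -216.1   59. ]
rodpt [ 559.1 -246.5   59. ]
beaker [502.3 162.3  20.2] [556.  216.9  73.4] [530.1 194.7  47.4] 3432
1010 [502.3 162.3  60. ] [556.  216.6  73.4] ((528.7689208984375, 190.3035125732422), 29.05647850036621)
```

View pics/c1.png

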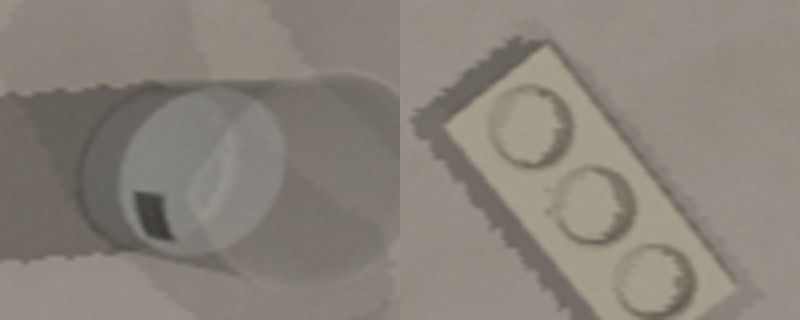

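The left crop shows the glass base disc centred near (510,132), with the rim circle displaced to the right of it; the right crop shows the middle well at about (318.7,191). Next I'll go over the rod.

Request:
send_rows(
  motion="1 -2.8 -9.6 0 0 0 -0.036;1 -5.6 -19.3 1 0 0 -0.072;1 -5.6 -19.3 2 0 0 -0.072;1 -5.6 -19.3 2 0 0 -0.072;1 -5.6 -19.3 2 0 0 -0.072;1 -5.6 -19.3 2 0 0 -0.072",
)

```text
t: 2.4
position: [487.9, -216.8, 230.3]
orientation: [[-0.962, 0.271, 0.0], [0.271, 0.962, 0.001], [0.0, 0.001, -1.0]]
contact_force: [0.6, 0.4, -0.4]
width: 85.3
grip_force: 0.0
```

```bash
python3 snap.py w2
```

```text
2.4 [ 487.9 -216.8  230.3] [ 0.313  0.284  0.066  1.877 -0.024  0.982  1.686] [[-0.9624, 0.2715, 0.0001], [0.2715, 0.9624, 0.0015], [0.0003, 0.0014, -1.0]]
```

View pics/w2.png

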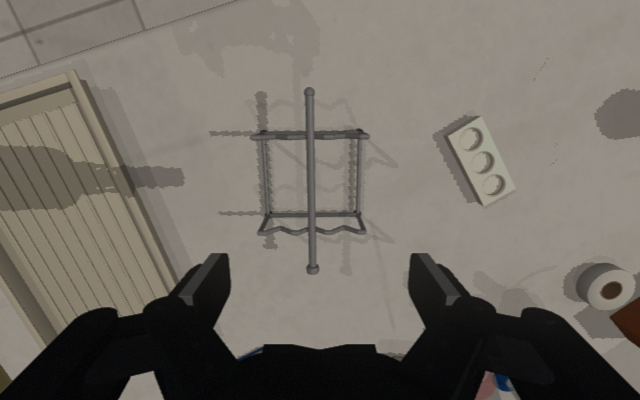

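Rod nearly vertical in the image, ball at (309,92), button at (313,269), in the middle notches of the rest; plate at upper right (482,160).

Run:
```python
from h import *
import cv2
np.set_printoptions(precision=2,suppress=True)
f=np.load("w2.npz");T=f["T"];d=f["d"];C=cloud("wrist",d,T)
m=(C[...,2]>48)&(C[...,2]<80); n=np.zeros_like(m); n[75:280,300:322]=m[75:280,300:322]
P=C[n]; c=P[:,:2].mean(0); r=np.array([.96,-.28])
print("rod rows");
for v in range(85,275,12):
    u=np.where(n[v])[0]; print(v,len(u),ray("wrist",u.mean(),v,59,T)[:2] if len(u) else '',C[v][n[v]][:,2].max() if len(u) else '')
vs=np.where(n.any(1))[0]; print(vs.min(),vs.max(),ray("wrist",309.5,vs.min(),59,T),ray("wrist",313,vs.max(),59,T))
for k in (.1,):
  L=cv2.fitLine(np.array([ray("wrist",np.where(n[v])[0].mean(),v,59,T)[:2] for v in range(100,260,3) if n[v].sum()>3],dtype=np.float32),1,0,.01,.01).ravel();print(L,np.degrees(np.arctan2(L[1],L[0])))
m=((C[...,2]>10)&(C[...,2]<20)); n=np.zeros_like(m); n[100:220,430:530]=m[100:220,430:530]
print("plate",cv2.minAreaRect(C[n][:,:2].astype(np.float32)),ray("wrist",482.5,161.5,14,T))
```

```text
rod rows
85 0  
97 8 [ 401.56 -202.81] 64.60755245967596
109 9 [ 411.86 -205.35] 63.88718281422274
121 9 [ 422.25 -208.39] 64.13258579969715
133 9 [ 432.87 -211.51] 64.32029114653966
145 8 [ 443.85 -214.22] 64.19256081752008
157 8 [ 454.95 -217.47] 64.84244684544655
169 8 [ 466.29 -220.79] 65.56246738458213
181 8 [ 478.16 -223.22] 64.78322401154816
193 8 [ 490.02 -226.68] 65.01835388489326
205 8 [ 502.16 -230.22] 64.39381700727296
217 8 [ 514.59 -233.85] 63.80028608215514
229 22 [ 527.31 -237.56] 64.40285191207647
241 8 [ 540.62 -240.34] 65.10902455781337
253 8 [ 553.97 -244.22] 63.89520218268677
265 11 [ 567.79 -247.67] 64.42484489667805
87 274 [ 393.49 -199.48   59.  ] [ 578.57 -249.66   59.  ]
[   0.97   -0.26  435.87 -212.15] -15.179352
plate ((519.47900390625, -35.2431640625), (97.24775695800781, 40.83695983886719), 17.097139358520508) [518.56 -33.81  14.  ]
```

Request:
send_rows(
  motion="1 -0.3 -0.6 3 0 0 -0.01;1 -0.3 -0.6 8 0 0 -0.01;1 -0.3 -0.6 12 0 0 -0.01;1 -0.3 -0.6 13 0 0 -0.01;1 -0.3 -0.6 13 0 0 -0.01;1 -0.3 -0.6 13 0 0 -0.01",
)

```text
t: 3.2
position: [489.9, -226.5, 102.1]
orientation: [[-0.964, 0.265, 0.003], [0.265, 0.964, -0.001], [-0.003, -0.0, -1.0]]
contact_force: [-0.6, -0.7, -0.1]
width: 85.4
grip_force: 0.0
```

```bash
python3 snap.py w3
python3 - <<'E'
from h import *
f=np.load("w3.npz");T=f["T"];C=cloud("wrist",f["d"],T)
m=(C[...,2]>48)&(C[...,2]<80); n=np.zeros_like(m); n[:300,260:370]=m[:300,260:370]
for v in range(20,300,20):
    u=np.where(n[v])[0]
    if len(u): print(v,len(u),ray("wrist",np.median(u),v,59,T)[:2].round(1))
E
```

```text
3.2 [ 489.9 -226.5  102.1] [ 0.335  0.47   0.06   1.957 -0.042  0.712  1.722] [[-0.9643, 0.2649, 0.003], [0.2649, 0.9643, -0.001], [-0.0032, -0.0002, -1.0]]
60 18 [ 395.6 -200.9]
80 16 [ 404.7 -203.4]
100 16 [ 414.1 -206. ]
120 15 [ 424.  -208.4]
140 69 [ 433.8 -212.2]
160 15 [ 444.6 -214.1]
180 14 [ 455.4 -217.3]
200 14 [ 466.7 -220.5]
220 13 [ 478.6 -223.4]
240 12 [ 490.8 -227.1]
260 13 [ 503.6 -230.3]
280 13 [ 516.9 -233.9]
```

Run:
```python
from h import *
np.set_printoptions(precision=1,suppress=True)
r=np.array([.965,-.262]);o=np.array([488.4,-226.4]);t=np.array([.262,.965])
for w in("w2","w3"):
    f=np.load(w+".npz");T=f["T"];C=cloud("wrist",f["d"],T)[:300,180:440].reshape(-1,3)
    C=C[(C[:,2]>52)&(C[:,2]<72)]
    a=(C[:,:2]-o)@r; b=(C[:,:2]-o)@t
    for lo,hi in((-75,-35),(20,60)):
        k=(a>lo)&(a<hi)&(abs(b)>10)&(abs(b)<60); print(w,k.sum(),np.median(a[k]),a[k].std(),b[k].min(),b[k].max())
    k=abs(b)<12; print("rod ext",np.percentile(a[k],[0,.5,99.5,100]),np.median(b[k]))
```

```text
w2 536 -54.69494231430356 1.4321386013274806 -56.27179437571163 55.9966606927637
w2 483 40.341157089388844 1.326949227289877 -56.33994753566507 55.81974776435627
rod ext [-98.5 -97.4  88.2  90. ] 0.16367893715436077
w3 1671 -54.52363005764522 1.4206839437224283 -55.61582130408331 56.43801928851462
w3 853 39.78413497962984 0.9830377874890988 -56.275748621067166 56.36754210359514
rod ext [-98.6 -97.2  41.4  43.2] 0.27968152015808156
```

Request:
send_rows(
  motion="1 -0.1 0 2 0 0 0;1 -0.1 0 4 0 0 0;1 -0.1 0 4.3 0 0 0;1 -0.1 0 4.3 0 0 0;-1 -0.1 0 4.3 0 0 0;-1 -0.1 0 4.3 0 0 0;-1 -0.1 0 4.3 0 0 0;-1 -0.1 0 4.3 0 0 0;-1 -0.1 0 4.3 0 0 0;-1 -0.1 0 4.3 0 0 0;-1 -0.1 0 4.3 0 0 0;-1 -0.1 0 4.3 0 0 0",
  squeeze=50,
)

```text
t: 4.75
position: [489.7, -225.7, 57.3]
orientation: [[-0.964, 0.265, 0.0], [0.265, 0.964, 0.001], [-0.0, 0.001, -1.0]]
contact_force: [1.6, 6.0, 2.6]
width: 6.4
grip_force: 48.8
```

```bash
python3 log.py
cat > k.py <<'E'
import numpy as np, json
from scipy.spatial.transform import Rotation as R
from scipy.optimize import least_squares
LO=np.array([-2.88,-.31,-1.54,.2,-1.41,.19,-2.57]);HI=np.array([2.88,2.03,1.56,2.42,4.55,2.02,2.57])
Q0=np.array([-.95681950,.50186275,-.42674876,1.55143438,.22077767,1.13830333,-.21034134])
P0=np.array([223.19,609.78,249.25]);O0=np.array([[-.93909,.34366,-.00074],[.34366,.93909,-.0018],[0,-.00196,-1]])
rz=lambda a:R.from_euler('z',a).as_matrix(); ry=lambda a:R.from_euler('y',a).as_matrix()
def fk(q,p,s):
    h,L1,e1,e2,L2,e3,d,o1,o7=p
    M=rz(s[0]*q[0]+o1)@ry(q[1])@rz(s[1]*q[2]); x=np.array([0,0,h])+M@[e1,0,L1]
    M=M@ry(q[3]); x=x+M@[e2,0,0]; M=M@rz(s[2]*q[4]); x=x+M@[0,0,L2]
    M=M@ry(q[5]); x=x+M@[e3,0,d]; return x,M@rz(s[3]*q[6]+o7)
D=[(Q0,P0,O0)]+[tuple(map(np.array,json.loads(l))) for l in open("log.txt")]
def res(p,s):
    r=[]
    for q,x,O in D:
        a,M=fk(q,p,s); r+=list(a-x)+list(200*(M-O).ravel())
    return np.array(r+list((p[:7]-PR)*.02))
PR=np.array([330,350,0,0,350,0,300])
def fit():
    best=None
    for m in range(8):
        s=(-1,1-2*(m&1),1-2*(m>>1&1),1-2*(m>>2&1))
        for o7 in np.arange(-3,3.2,1.57):
            f=least_squares(res,np.r_[PR,0,o7],args=(s,))
            if best is None or f.cost<best[0]: best=(f.cost,f.x,s)
    return best
E
python3 - <<'E'
from k import *
c,p,s=fit(); print(len(D),c,p.round(2),s)
for q,x,O in D:
    a,M=fk(q,p,s); print((a-x).round(1),abs(M-O).max().round(4))
E
```

```text
5 19.485816404041653 [ 3.3069e+02  4.9064e+02  1.1560e+01 -1.7200e+00  4.5759e+02 -4.4900e+00
  3.1592e+02 -5.0000e-02 -4.7600e+00] (-1, -1, -1, -1)
[ 2.9 -1.3 -0.5] 0.0002
[ 2.5  2.6 -0.1] 0.0001
[ 0.3  0.6 -0.8] 0.0001
[-0.5  0.6  0.5] 0.0002
[-0.8  0.7  0.9] 0.0
```

Request:
send_rows(
  motion="-1 0 0 -2 0 0 0;-1 0 0 -4 0 0 0;-1 0 0 -7 0 0 0;-1 0 0 -10 0 0 0;-1 0 0 -12 0 0 0;-1 0 0 -12 0 0 0",
)

```text
t: 5.5
position: [489.8, -228.3, 178.6]
orientation: [[-0.964, 0.267, 0.003], [0.267, 0.964, -0.002], [-0.003, -0.001, -1.0]]
contact_force: [1.2, -0.7, -1.0]
width: 6.2
grip_force: 48.8
```

```bash
python3 log.py
cat >> k.py <<'E'
def ik(x,M,p,s,q0,w=.02):
    f=lambda q:np.r_[(fk(q,p,s)[0]-x)/5,(fk(q,p,s)[1]-M).ravel()*20,(q-q0)*w]
    r=least_squares(f,np.clip(q0,LO+.01,HI-.01),bounds=(LO+.03,HI-.03)); a,O=fk(r.x,p,s)
    return r.x,np.linalg.norm(a-x),abs(O-M).max()
def tool(yaw,tilt): # tool x at yaw, tilted tip-down by tilt
    x=np.array([np.cos(yaw),np.sin(yaw),0]);y=np.cross([0,0,-1.],x)
    M=np.c_[x,y,[0,0,-1.]]; return M@ry(-tilt)
G=np.array([93,0,-1.7])
E
python3 - <<'E'
from k import *
c,p,s=fit(); np.save("fit.npy",p); print(c,s); q0=D[-1][0]
for nm,b in(("beak",[529,191,36]),("plate",[519.4,-35.2,13])):
    b=np.array(b,float)
    for tilt in (45,55,60,65,70):
        for yaw in (165,180,200,220,240):
            M=tool(np.radians(yaw),np.radians(tilt)); x=b-M@G
            q,e,o=ik(x,M,p,s,q0)
            print(nm,tilt,yaw,"err %.1f %.3f"%(e,o),q.round(2) if e<2 else '',np.minimum(q-LO,HI-q).min().round(2))
E
```

```text
19.633938555449294 (-1, -1, -1, -1)
beak 45 165 err 0.0 0.000 [-0.04  0.64 -0.65  2.2   1.92  0.89 -0.9 ] 0.22
beak 45 180 err 0.0 0.000 [ 0.33  0.83 -1.02  2.26  2.17  0.98 -0.65] 0.16
beak 45 200 err 8.7 0.221  0.03
beak 45 220 err 8.7 0.251  0.03
beak 45 240 err 0.0 0.000 [ 0.76  1.04 -1.18  2.17  1.72  0.22  1.01] 0.03
beak 55 165 err 0.0 0.000 [-0.07  0.73 -0.71  2.27  2.08  1.17 -1.07] 0.15
beak 55 180 err 0.0 0.000 [ 0.32  0.95 -1.05  2.35  2.4   1.26 -0.78] 0.07
beak 55 200 err 13.1 0.294  0.03
beak 55 220 err 12.4 0.364  0.03
beak 55 240 err 0.0 0.000 [ 0.96  1.42 -1.37  2.23  1.94  0.38  1.09] 0.17
beak 60 165 err 0.0 0.000 [-0.12  0.77 -0.69  2.3   2.14  1.3  -1.15] 0.12
beak 60 180 err 0.0 0.000 [ 0.25  0.94 -0.97  2.39  2.49  1.35 -0.9 ] 0.03
beak 60 200 err 15.4 0.348  0.03
beak 60 220 err 0.0 0.000 [ 0.97  1.77 -1.48  2.38  2.54  0.88  0.6 ] 0.04
beak 60 240 err 0.0 0.000 [ 1.03  1.56 -1.39  2.25  1.98  0.4   1.17] 0.15
beak 65 165 err 0.0 0.000 [-0.18  0.81 -0.65  2.32  2.18  1.42 -1.23] 0.1
beak 65 180 err 3.3 0.031  0.03
beak 65 200 err 17.6 0.416  0.03
beak 65 220 
[... 949 characters left out ...]
406  0.03
plate 60 200 err 6.1 0.062  0.03
plate 60 220 err 0.0 0.000 [ 1.51  1.54 -1.31  2.3   1.9   0.31  1.32] 0.12
plate 60 240 err 0.0 0.000 [ 1.47  1.52 -1.33  2.13  0.8   0.49  2.54] 0.03
plate 65 165 err 20.1 0.201  0.03
plate 65 180 err 20.3 0.442  0.03
plate 65 200 err 8.1 0.092  0.03
plate 65 220 err 0.0 0.000 [ 1.57  1.62 -1.29  2.31  1.86  0.26  1.45] 0.07
plate 65 240 err 0.0 0.000 [ 1.54  1.69 -1.39  2.12  0.89  0.59  2.54] 0.03
plate 70 165 err 21.1 0.231  0.03
plate 70 180 err 22.6 0.520  0.03
plate 70 200 err 8.8 0.104  0.03
plate 70 220 err 0.0 0.000 [ 1.63  1.7  -1.27  2.31  1.73  0.22  1.68] 0.03
plate 70 240 err 0.0 0.000 [ 1.6   1.88 -1.45  2.11  0.97  0.7   2.54] 0.03
```

Run:
```python
from k import *
p=np.load("fit.npy");s=(-1,-1,-1,-1);q0=D[-1][0]; print(q0.round(2))
for nm,b,tl in(("beak",[529,191,36],(50,55,60,65)),("plate",[519.4,-35.2,13],(35,40,45,50))):
    b=np.array(b,float)
    for tilt in tl:
        for yaw in range(60,320,15):
            M=tool(np.radians(yaw),np.radians(tilt)); x=b-M@G
            q,e,o=ik(x,M,p,s,q0,.05); m=np.minimum(q-LO,HI-q).min()
            if e<1.5 and m>.12: print(nm,tilt,yaw,q.round(2),m.round(2),"dq %.2f"%abs(q-q0).max())
```

```text
[ 0.33  0.36  0.07  1.91 -0.03  0.87  1.71]
beak 50 60 [-1.01  1.01  0.7   1.48 -0.04  1.51 -0.86] 0.51 dq 2.58
beak 50 75 [-1.11  1.    0.75  1.57  0.05  1.34 -0.72] 0.68 dq 2.44
beak 50 90 [-1.24  1.    0.85  1.68  0.08  1.14 -0.57] 0.71 dq 2.28
beak 50 105 [-1.4   1.06  1.01  1.8  -0.01  0.91 -0.33] 0.55 dq 2.04
beak 50 120 [-1.54  1.14  1.16  1.92 -0.19  0.67 -0.01] 0.4 dq 1.87
beak 50 135 [-1.61  1.16  1.21  2.04 -0.39  0.42  0.33] 0.23 dq 1.94
beak 50 150 [-0.43  0.61 -0.31  2.15  1.67  0.94 -1.07] 0.27 dq 2.78
beak 50 165 [-0.04  0.69 -0.7   2.24  2.01  1.03 -0.99] 0.18 dq 2.70
beak 50 240 [ 0.87  1.25 -1.3   2.21  1.86  0.33  1.02] 0.14 dq 1.89
beak 55 60 [-1.01  1.07  0.72  1.42 -0.02  1.6  -0.86] 0.42 dq 2.57
beak 55 75 [-1.12  1.05  0.76  1.52  0.07  1.42 -0.74] 0.6 dq 2.45
beak 55 90 [-1.26  1.05  0.85  1.64  0.11  1.21 -0.6 ] 0.71 dq 2.31
beak 55 105 [-1.44  1.12  1.03  1.77  0.02  0.96 -0.37] 0.53 dq 2.09
beak 55 120 [-1.59  1.22  1.19  1.91 -0.18  0.7  -0.07] 0.37 dq 1.92
beak 55 135 [-0.91  0.68  0.18  2.04  1.27  0.9  -1.06] 0.38 dq 2.78
beak 55 150 [-0.45  0.65 -0.3
[... 2452 characters left out ...]
.73
plate 45 105 [-1.17  1.12  1.16  2.09 -0.42  0.45  0.29] 0.26 dq 1.50
plate 45 120 [-0.33  0.6   0.07  2.18  1.47  0.71 -1.09] 0.24 dq 2.80
plate 45 135 [ 0.18  0.62 -0.46  2.26  1.88  0.88 -1.09] 0.16 dq 2.80
plate 45 210 [ 1.29  1.33 -1.34  2.3   2.07  0.57  0.77] 0.12 dq 2.10
plate 50 60 [-0.9   1.08  0.95  1.74 -0.09  1.15 -0.54] 0.61 dq 2.25
plate 50 75 [-1.04  1.12  1.05  1.85 -0.14  0.95 -0.33] 0.51 dq 2.04
plate 50 90 [-1.16  1.18  1.15  1.97 -0.26  0.72 -0.07] 0.41 dq 1.79
plate 50 105 [-1.24  1.21  1.2   2.08 -0.42  0.48  0.23] 0.29 dq 1.57
plate 50 120 [-0.3   0.63 -0.03  2.19  1.54  0.85 -1.19] 0.23 dq 2.90
plate 50 135 [ 0.15  0.66 -0.48  2.29  1.94  1.01 -1.18] 0.13 dq 2.90
```

```bash
cat > go.py <<'E'
# usage: go.py yaw tilt bx by bz [tcp]   -> shift (cm) and rotvec in tool axes to reach ball (or tcp) position
import sys
from k import *
from bench import robot
import log
np.set_printoptions(precision=3,suppress=True)
def main(yaw,tilt,b,tcp=False):
    s=robot.get_state(); O,x0=s["orientation"],s["position"]
    M=tool(np.radians(yaw),np.radians(tilt)); x=np.array(b)-(0 if tcp else M@G)
    p=np.load("fit.npy"); q,e,o=ik(x,M,p,(-1,)*4,s["qpos"],.05)
    print("t %.2f"%s["t"],"tcp",x0,"->",x,"ball now",x0+O@G)
    print("shift cm",O.T@(x-x0)/10,"rot",R.from_matrix(O.T@M).as_rotvec(),"ik err %.1f"%e,"margin %.2f"%np.minimum(q-LO,HI-q).min(),q)
if __name__=="__main__":
    a=list(map(float,sys.argv[1:6])); main(a[0],a[1],a[2:5],len(sys.argv)>6)
E
python3 go.py 90 0 510 -20 240 tcp; python3 go.py 90 60 529 201 110;python3 go.py 90 60 519 -35 13
```

```text
t 5.50 tcp [ 489.819 -228.261  178.557] -> [510. -20. 240.] ball now [ 400.19  -203.431  179.967]
shift cm [ 3.595 20.6   -6.184] rot [0.001 0.004 1.301] ik err 0.0 margin 0.50 [-0.109  0.23   0.114  1.924 -0.031  0.989  0.019]
t 5.50 tcp [ 489.819 -228.261  178.557] -> [529.    153.028 189.69 ] ball now [ 400.19  -203.431  179.967]
shift cm [ 6.399 37.79  -1.186] rot [ 0.678 -0.887  1.172] ik err 0.0 margin 0.64 [-1.255  0.953  0.807  1.58   0.266  1.381 -0.641]
t 5.50 tcp [ 489.819 -228.261  178.557] -> [519.    -82.972  92.69 ] ball now [ 400.19  -203.431  179.967]
shift cm [ 1.093 14.792  8.563] rot [ 0.678 -0.887  1.172] ik err 0.0 margin 0.38 [-1.243  1.316  1.175  1.921 -0.189  0.812 -0.197]
```

Request:
send_rows(
  motion="-1 0 0 -3 0 0 0;-1 0.5 4 -6 0 0 0.18;-1 1.2 8 -6.2 0 0 0.36;-1 2 12 -6.2 0 0 0.54;-1 2.8 16 -6.2 0 0 0.72;-1 3.6 20.6 -6.2 0 0 0.9;-1 3.6 20.6 -6.2 0 0 1.08;-1 3.6 20.6 -6.2 0 0 1.26;-1 3.6 20.6 -6.2 0 0 1.3;-1 3.6 20.6 -6.2 0 0 1.3;-1 3.6 20.6 -6.2 0 0 1.3",
)

```text
t: 6.88
position: [508.9, -18.8, 238.5]
orientation: [[-0.002, 1.0, -0.001], [1.0, 0.002, -0.0], [-0.0, -0.001, -1.0]]
contact_force: [-0.0, 0.2, -1.4]
width: 6.4
grip_force: 48.9
```

```bash
python3 go.py 90 60 529 201 140
```

```text
t 6.88 tcp [508.893 -18.844 238.465] -> [529.    153.028 219.69 ] ball now [508.667  74.156 240.132]
shift cm [17.183  2.055  1.869] rot [ 0.    -1.047  0.003] ik err 0.0 margin 0.49 [-0.969  0.764  0.349  1.575  0.576  1.531 -0.869]
```

Request:
send_rows(
  motion="-1 2 0.4 0 0 -0.17 0;-1 5 0.8 0 0 -0.34 0;-1 8 1.2 0.5 0 -0.51 0;-1 11 1.6 1 0 -0.68 0;-1 14 2 1.5 0 -0.85 0;-1 17.2 2.1 1.9 0 -1.0 0;-1 17.2 2.1 1.9 0 -1.047 0;-1 17.2 2.1 1.9 0 -1.047 0;-1 17.2 2.1 1.9 0 -1.047 0;-1 17.2 2.1 1.9 0 -1.047 0;-1 17.2 2.1 1.9 0 -1.047 0;-1 17.2 2.1 1.9 0 -1.047 0",
)

```text
t: 8.38
position: [530.1, 153.3, 220.9]
orientation: [[0.0, 1.0, 0.001], [0.501, 0.001, -0.865], [-0.865, 0.001, -0.501]]
contact_force: [-0.1, -0.1, -1.4]
width: 6.0
grip_force: 48.9
```

```bash
python3 go.py 90 60 529 201 110
python3 - <<'E'
from h import *
import cv2,pickle
from bench import grab_frame
A=[]
for n in("scene","side"):
    p,d=grab_frame(n); np.save(n+"1.npy",d); cv2.imwrite(f"pics/{n}1.png",p[:,:,::-1]); A.append(p[:,:,::-1])
a=A[0][90:230,150:330];b=A[1][180:320,260:440]
cv2.imwrite("pics/c2.png",np.hstack([cv2.resize(a,(400,311),interpolation=2),cv2.resize(b,(400,311),interpolation=2)]))
E
```

```text
t 8.38 tcp [530.128 153.269 220.892] -> [529.    153.028 189.69 ] ball now [530.127 201.352 141.268]
shift cm [ 2.688 -0.115  1.585] rot [ 0.001 -0.001 -0.   ] ik err 0.0 margin 0.47 [-0.842  0.784  0.163  1.579  0.66   1.549 -0.973]
```

View pics/c2.png

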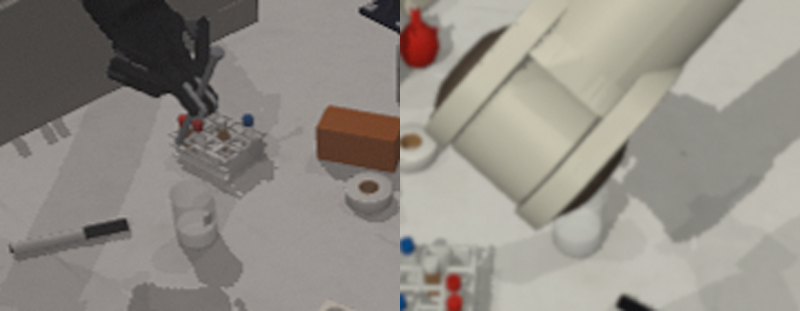

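The left crop shows the tilted rod held above the beaker, with the ball at scene pixel about (234,153). I'll compare that with the predicted ball position and the beaker edges.

Run:
```python
from h import *
import cv2
c=camera_info("scene");T=np.linalg.inv(c["T"])
def pr(P):
    q=T[:3,:3]@P+T[:3,3]; return [c["fx"]*q[0]/q[2]+c["cx"],c["fy"]*q[1]/q[2]+c["cy"]],q[2]
print("ball",pr(np.array([530.1,201.4,141.3])))
d=np.load("scene1.npy");C=cloud("scene",d)
for v in range(140,162,2): print(v,[(u,int(C[v,u,2])) for u in range(226,246) if 105<C[v,u,2]<260 and C[v,u,0]>440 and C[v,u,0]<600])
img=cv2.imread("pics/scene0.png")
for z in (71,3):
    for ctr in((529,191),):
        k=np.array([pr(np.array([ctr[0]+27*np.cos(a),ctr[1]+27*np.sin(a),z]))[0] for a in np.arange(0,6.28,.2)]); print(z,"circle",k.min(0).round(1),k.max(0).round(1))
b=((cloud("scene",np.load("scene0.npy"))[...,2]>8)).astype(np.uint8)[165:205,215:260]
print(*["".join(".#"[x] for x in r) for r in b],sep="\n")
```

```text
ball ([np.float64(230.9850701791522), np.float64(152.15037813806973)], np.float64(1186.8414491974695))
140 [(234, 214), (235, 215), (236, 214), (237, 216), (238, 211), (239, 214), (240, 216), (241, 215), (242, 214), (243, 202), (244, 208), (245, 207)]
142 [(233, 186), (234, 189), (235, 188), (236, 208), (238, 205), (239, 205), (240, 210), (241, 207), (242, 204)]
144 [(232, 178), (233, 179), (234, 180), (235, 182)]
146 [(232, 173), (233, 174), (234, 172)]
148 [(231, 161), (232, 166), (233, 163)]
150 [(230, 155), (231, 154), (232, 157)]
152 [(229, 143), (230, 145), (231, 145), (232, 147)]
154 [(229, 137), (230, 141), (231, 137)]
156 []
158 []
160 []
71 circle [225.9 169.4] [247.1 183. ]
3 circle [229.2 189. ] [249.6 202.7]
...............................#####..######.
.........#.......................#########.#.
...................................######....
......................................#......
.............................................
..................########...................
...............##############................
.............#################...............
.
[... 770 characters left out ...]
..........
.............####################............
.............####################............
.............####################............
..............###################............
..............###################............
..............##################.............
..............##################.............
.#.............#################.............
...............##############................
..................#.########.................
..................#.#.##..#..................
.............................................
.............................................
.............................................
.............................................
```

```bash
python3 go.py 90 60 528.5 201.5 80;python3 go.py 90 60 528.5 201.5 36
```

```text
t 8.47 tcp [530.009 153.465 220.54 ] -> [528.5   153.528 159.69 ] ball now [529.949 201.501 140.888]
shift cm [ 5.271 -0.153  3.041] rot [ 0.002 -0.001  0.001] ik err 0.0 margin 0.50 [-0.84   0.828  0.159  1.579  0.655  1.516 -1.002]
t 8.47 tcp [530.009 153.465 220.54 ] -> [528.5   153.528 115.69 ] ball now [529.949 201.501 140.888]
shift cm [ 9.079 -0.154  5.244] rot [ 0.002 -0.001  0.001] ik err 0.0 margin 0.55 [-0.837  0.896  0.155  1.573  0.65   1.469 -1.041]
```

Request:
send_rows(
  motion="-1 2.6 -0.15 1.5 0 0 0;-1 4.4 -0.15 2.55 0 0 0;-1 5.3 -0.15 3.05 0 0 0;-1 6.2 -0.15 3.6 0 0 0;-1 7.1 -0.15 4.1 0 0 0;-1 8 -0.15 4.6 0 0 0;-1 8.6 -0.15 5 0 0 0;-1 9.1 -0.15 5.25 0 0 0;-1 9.1 -0.15 5.25 0 0 0;-1 9.1 -0.15 5.25 0 0 0;-1 9.1 -0.15 5.25 0 0 0",
)

```text
t: 9.85
position: [528.7, 153.7, 115.6]
orientation: [[-0.001, 1.0, 0.002], [0.5, 0.002, -0.866], [-0.866, 0.001, -0.5]]
contact_force: [-0.8, 0.7, -1.2]
width: 5.9
grip_force: 48.9
```

```bash
python3 go.py 90 60 528.5 201.5 34
python3 - <<'E'
from h import *
import cv2
from bench import grab_frame
p,d=grab_frame("scene"); cv2.imwrite("pics/s2.png",cv2.resize(p[100:240,150:330,::-1],(720,560),interpolation=2))
E
```

```text
t 9.85 tcp [528.653 153.729 115.575] -> [528.5   153.528 113.69 ] ball now [528.598 201.744  35.911]
shift cm [ 0.153 -0.015  0.112] rot [ 0.002 -0.001  0.001] ik err 0.0 margin 0.55 [-0.838  0.899  0.156  1.572  0.649  1.466 -1.042]
```

View pics/s2.png

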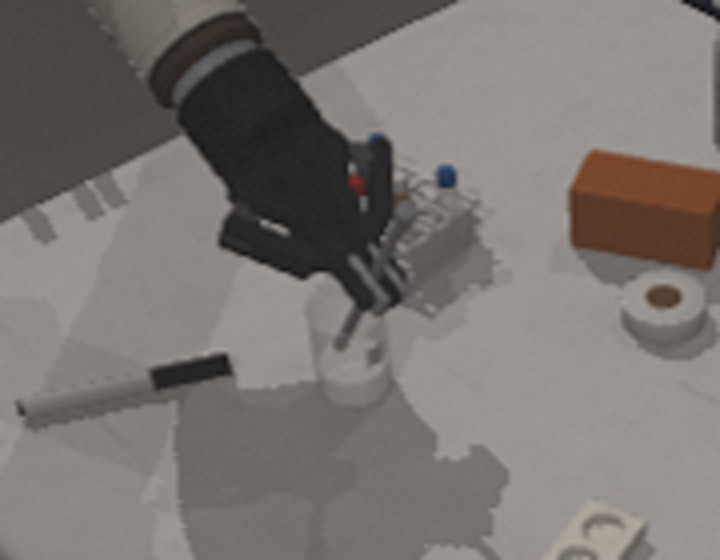

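The ball is inside the beaker, in view at (342,343) in the crop, below the rim and clear of the wall; no force. Next: hold for over a second, then straight up.

Request:
send_rows(
  motion="-1 0 0 0 0 0 0;-1 0 0 0 0 0 0;-1 0 0 0 0 0 0;-1 0 0 0 0 0 0;-1 0 0 0 0 0 0;-1 0 0 0 0 0 0;-1 0 0 0 0 0 0;-1 0 0 0 0 0 0;-1 0 0 0 0 0 0;-1 0 0 0 0 0 0;-1 -0.9 0 -0.5 0 0 0;-1 -1.8 0 -1 0 0 0",
)

```text
t: 11.4
position: [528.6, 153.2, 136.7]
orientation: [[-0.001, 1.0, 0.002], [0.5, 0.002, -0.866], [-0.866, 0.0, -0.5]]
contact_force: [0.9, 0.4, -1.0]
width: 6.2
grip_force: 48.9
```

Request:
send_rows(
  motion="-1 -1 0 -0.6 0 0 0;-1 -2 0 -1.2 0 0 0;-1 -3 0 -1.8 0 0 0;-1 -4.5 0 -2.6 0 0 0;-1 -6.5 0 -3.8 0 0 0;-1 -7.5 0 -4.3 0 0 0;-1 -7.5 0 -4.3 0 0 0",
)

```text
t: 12.28
position: [528.9, 153.2, 223.5]
orientation: [[0.001, 1.0, 0.002], [0.502, 0.002, -0.865], [-0.865, 0.002, -0.502]]
contact_force: [-0.3, -0.4, -1.6]
width: 6.2
grip_force: 48.9
```

```bash
python3 go.py 90 60 519.3 -35 70
```

```text
t 12.28 tcp [528.883 153.194 223.454] -> [519.3   -82.972 149.69 ] ball now [528.94  201.314 143.853]
shift cm [-5.466 -1.015 24.128] rot [ 0.002 -0.002 -0.001] ik err 0.0 margin 0.49 [-0.631  0.703  0.289  1.931  0.877  1.159 -1.006]
```

Request:
send_rows(
  motion="-1 -3 -0.2 5 0 0 0;-1 -6 -0.5 10 0 0 0;-1 -9 -0.7 15 0 0 0;-1 -11.8 -1 20.4 0 0 0;-1 -11.8 -1 20.4 0 0 0;-1 -9 -1 22 0 0 0;-1 -6.5 -1 23.5 0 0 0;-1 -5.5 -1 24.1 0 0 0;-1 -5.5 -1 24.1 0 0 0;-1 -5.5 -1 24.1 0 0 0;-1 -5.5 -1 24.1 0 0 0",
)

```text
t: 13.65
position: [519.4, -83.0, 150.2]
orientation: [[0.0, 1.0, 0.002], [0.501, 0.002, -0.866], [-0.866, 0.002, -0.501]]
contact_force: [0.2, 0.0, -1.5]
width: 6.0
grip_force: 49.0
```

```bash
python3 go.py 90 60 519.3 -35 30
python3 - <<'E'
from h import *
import cv2
from bench import grab_frame
p,d=grab_frame("scene"); np.save("scene3.npy",d); cv2.imwrite("pics/s3.png",p[:,:,::-1])
C=cloud("scene",d)
m=(C[...,2]>8)&(C[...,2]<20)&(abs(C[...,0]-519)<65)&(abs(C[...,1]+35)<45); print("plate",cv2.minAreaRect(C[m][:,:2].astype(np.float32)),m.sum())
c=camera_info("scene");T=np.linalg.inv(c["T"])
for P in([519.3,-35,70],[519.3,-35,14]):
    q=T[:3,:3]@np.array(P)+T[:3,3]; print([c["fx"]*q[0]/q[2]+c["cx"],c["fy"]*q[1]/q[2]+c["cy"]])
m=(C[...,2]>62)&(C[...,2]<80)&(abs(C[...,0]-519)<25)&(abs(C[...,1]+35)<25); print("ball",C[m].mean(0),m.sum())
p2,d2=grab_frame("side"); 
a=cv2.resize(p[200:280,250:340,::-1],(450,400),interpolation=2);b=cv2.resize(p2[170:250,310:380,::-1],(350,400),interpolation=2)
cv2.imwrite("pics/c3.png",np.hstack([a,b]))
E
```

```text
t 13.65 tcp [519.426 -83.037 150.193] -> [519.3   -82.972 109.69 ] ball now [519.455 -34.999  70.542]
shift cm [ 3.509 -0.019  2.022] rot [ 0.002 -0.001 -0.   ] ik err 0.0 margin 0.50 [-0.62   0.779  0.275  1.923  0.886  1.118 -1.063]
plate ((518.0397338867188, -32.86534118652344), (99.62397766113281, 42.590457916259766), 17.408218383789062) 450
[np.float64(293.89904040682956), np.float64(223.20335004843312)]
[np.float64(294.6632043453584), np.float64(239.65930200762656)]
ball [514.51839499 -36.56049607  73.36995146] 14
```

View pics/c3.png

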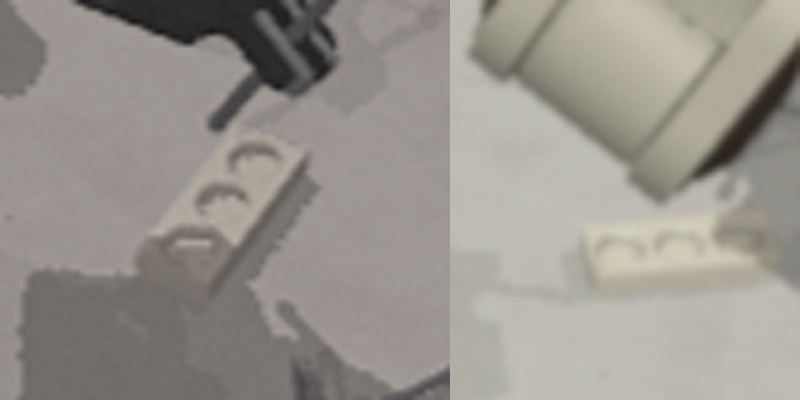

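The scene crop shows the ball at full-image pixel (293,225), right where predicted, above the middle well at (294,240).

Request:
send_rows(
  motion="-1 1.2 0 0.7 0 0 0;-1 2.4 0 1.4 0 0 0;-1 3.4 0 2 0 0 0;-1 4.1 0 2.4 0 0 0;-1 4.5 0 2.6 0 0 0;-1 4.5 0 2.6 0 0 0;-1 4.5 0 2.6 0 0 0",
)

```text
t: 14.62
position: [519.1, -83.2, 97.7]
orientation: [[-0.001, 1.0, 0.002], [0.5, 0.002, -0.866], [-0.866, 0.0, -0.5]]
contact_force: [0.2, 0.3, 0.3]
width: 6.1
grip_force: 49.0
```

```bash
python3 go.py 90 60 519.3 -35 13
```

```text
t 14.62 tcp [519.126 -83.208  97.659] -> [519.3   -82.972  92.69 ] ball now [519.068 -35.216  17.981]
shift cm [0.442 0.017 0.228] rot [ 0.002 -0.     0.001] ik err 0.0 margin 0.50 [-0.62   0.812  0.274  1.917  0.887  1.099 -1.084]
```

Request:
send_rows(
  motion="-1 0.09 0 0.05 0 0 0;-1 0.17 0 0.1 0 0 0;-1 0.26 0 0.15 0 0 0;-1 0.26 0 0.15 0 0 0",
)

```text
t: 15.12
position: [518.9, -83.2, 94.3]
orientation: [[-0.001, 1.0, 0.002], [0.5, 0.002, -0.866], [-0.866, -0.0, -0.5]]
contact_force: [0.5, 0.3, -1.0]
width: 6.2
grip_force: 49.0
```

Request:
send_rows(
  motion="-1 0.09 0 0.05 0 0 0;-1 0.09 0 0.05 0 0 0;-1 0.09 0 0.05 0 0 0",
)

```text
t: 15.5
position: [518.9, -83.5, 93.7]
orientation: [[-0.001, 1.0, 0.001], [0.5, 0.002, -0.866], [-0.866, 0.0, -0.5]]
contact_force: [-0.2, -0.7, 2.1]
width: 6.3
grip_force: 49.0
```

Request:
send_rows(
  motion="-1 0.05 0 0.03 0 0 0;-1 0.05 0 0.03 0 0 0;-1 0.05 0 0.03 0 0 0",
)

```text
t: 15.88
position: [518.9, -83.8, 93.3]
orientation: [[-0.001, 1.0, 0.001], [0.499, 0.001, -0.867], [-0.867, 0.0, -0.499]]
contact_force: [-0.7, -2.1, 4.3]
width: 5.8
grip_force: 49.0
```

Contact at about 4–5 N. Now hold, then lift.

Request:
send_rows(
  motion="-1 0 0 0 0 0 0;-1 0 0 0 0 0 0;-1 0 0 0 0 0 0;-1 0 0 0 0 0 0;-1 0 0 0 0 0 0;-1 0 0 0 0 0 0;-1 0 0 0 0 0 0;-1 0 0 0 0 0 0;-1 0 0 0 0 0 0;-1 0 0 0 0 0 0;-1 0 0 0 0 0 0",
)

```text
t: 17.25
position: [519.0, -83.7, 93.3]
orientation: [[-0.001, 1.0, 0.001], [0.499, 0.001, -0.866], [-0.866, 0.0, -0.499]]
contact_force: [-0.4, -2.8, 5.5]
width: 5.8
grip_force: 49.0
```

Request:
send_rows(
  motion="-1 -0.4 0 -0.25 0 0 0;-1 -1.3 0 -0.75 0 0 0;-1 -3 0 -1.7 0 0 0;-1 -6 0 -3.5 0 0 0;-1 -10 0 -5.8 0 0 0;-1 -10 0 -5.8 0 0 0;-1 -10 0 -5.8 0 0 0",
)

```text
t: 18.12
position: [518.9, -82.7, 208.7]
orientation: [[-0.0, 1.0, 0.002], [0.502, 0.002, -0.865], [-0.865, 0.001, -0.502]]
contact_force: [0.0, -0.1, -1.8]
width: 6.2
grip_force: 49.0
```

```bash
python3 go.py 90 0 510 -60 230 tcp; python3 go.py 164.7 0 484 -224 180 tcp
```

```text
t 18.12 tcp [518.882 -82.684 208.746] -> [510. -60. 230.] ball now [518.864 -34.559 129.148]
shift cm [-0.701 -0.881 -3.031] rot [0.002 1.045 0.001] ik err 0.0 margin 0.49 [-0.099  0.25   0.193  1.927 -0.058  0.97   0.121]
t 18.12 tcp [518.882 -82.684 208.746] -> [ 484. -224.  180.] ball now [518.864 -34.559 129.148]
shift cm [-4.602 -3.52  13.659] rot [-0.676  0.889 -1.175] ik err 0.0 margin 0.50 [ 0.503  0.348 -0.141  1.923  0.063  0.875  1.634]
```

Request:
send_rows(
  motion="-1 -0.1 -0.2 -0.6 0 0.18 0;-1 -0.3 -0.4 -1.2 0 0.36 0;-1 -0.4 -0.5 -1.8 0 0.54 0;-1 -0.5 -0.7 -2.4 0 0.72 0;-1 -0.7 -0.9 -3 0 0.9 0;-1 -0.7 -0.9 -3 0 1.045 0;-1 -0.7 -0.9 -3 0 1.045 0;-1 -0.7 -0.9 -3 0 1.045 0;-1 -0.7 -0.9 -3 0 1.045 0",
)

```text
t: 19.25
position: [509.5, -58.4, 228.5]
orientation: [[-0.006, 1.0, -0.002], [1.0, 0.006, -0.003], [-0.003, -0.002, -1.0]]
contact_force: [-0.2, -0.0, -0.6]
width: 6.4
grip_force: 48.9
```

```bash
python3 go.py 164.7 0 484 -224 180 tcp
```

```text
t 19.25 tcp [509.531 -58.363 228.55 ] -> [ 484. -224.  180.] ball now [508.98   34.64  229.973]
shift cm [-16.534  -2.641   4.91 ] rot [-0.004  0.001 -1.298] ik err 0.0 margin 0.50 [ 0.437  0.346 -0.062  1.923  0.027  0.874  1.665]
```

Request:
send_rows(
  motion="-1 -2 -0.3 0 0 0 -0.18;-1 -5 -0.8 0 0 0 -0.36;-1 -8 -1.3 0 0 0 -0.54;-1 -11 -1.8 0 0 0 -0.72;-1 -14 -2.2 0 0 0 -0.9;-1 -16.5 -2.6 0 0 0 -1.08;-1 -16.5 -2.6 1 0 0 -1.26;-1 -16.5 -2.6 3 0 0 -1.3;-1 -16.5 -2.6 4.9 0 0 -1.3;-1 -16.5 -2.6 4.9 0 0 -1.3;-1 -16.5 -2.6 4.9 0 0 -1.3",
)

```text
t: 20.62
position: [485.0, -224.8, 181.1]
orientation: [[-0.965, 0.264, 0.0], [0.264, 0.965, -0.002], [-0.001, -0.002, -1.0]]
contact_force: [0.4, -0.1, -1.2]
width: 6.0
grip_force: 48.9
```

```bash
python3 snap.py w4
python3 - <<'E'
from h import *
np.set_printoptions(precision=1,suppress=True)
r=np.array([.965,-.262]);o=np.array([481.3,-224.5]);t=np.array([.262,.965])
f=np.load("w4.npz");T=f["T"];C0=cloud("wrist",f["d"],T)[:330,180:460].reshape(-1,3)
C=C0[(C0[:,2]>150)&(C0[:,2]<200)]; a=(C[:,:2]-o)@r; b=(C[:,:2]-o)@t; k=(abs(b)<12)&(abs(a)<120)
print("rod ext",np.percentile(a[k],[0,.5,99.5,100]),"line b(a),z(a)",np.polyfit(a[k],b[k],1).round(4),np.polyfit(a[k],C[k,2],1).round(4),k.sum())
C=C0[(C0[:,2]>52)&(C0[:,2]<72)];a=(C[:,:2]-o)@r; b=(C[:,:2]-o)@t
for lo,hi in((-60,-35),(35,60)):
    k=(a>lo)&(a<hi)&(abs(b)<60); print(k.sum(),np.median(a[k]),b[k].min(),b[k].max(),np.polyfit(b[k],a[k],1))
    for b0 in np.arange(-56,58,4): 
        j=k&(abs(b-b0)<2); print(int(b0),C[j,2].max().round(0) if j.any() else '-',end='; ')
    print()
E
```

```text
20.625 [ 485.  -224.8  181.1] [ 0.369  0.346  0.016  1.919 -0.004  0.876  1.691] [[-0.9646, 0.2636, 0.0], [0.2636, 0.9646, -0.0023], [-0.0007, -0.0023, -1.0]]
rod ext [-95.9 -94.6  27.8  30.7] line b(a),z(a) [ 0.  -0.1] [  0.  187.2] 6877
804 -47.23648559517841 -55.653490616193814 55.892661128460944 [  0.  -47.2]
-56 68.0; -52 69.0; -48 68.0; -44 68.0; -40 63.0; -36 59.0; -32 57.0; -28 63.0; -24 66.0; -20 69.0; -16 69.0; -12 69.0; -8 65.0; -4 -; 0 -; 4 -; 8 64.0; 12 68.0; 16 69.0; 20 69.0; 24 66.0; 28 62.0; 32 58.0; 36 59.0; 40 63.0; 44 67.0; 48 68.0; 52 68.0; 56 68.0; 
478 47.46044031351498 -55.9341932310997 56.399531168665625 [ 0.  47.8]
-56 68.0; -52 68.0; -48 68.0; -44 66.0; -40 62.0; -36 58.0; -32 58.0; -28 60.0; -24 63.0; -20 62.0; -16 -; -12 -; -8 -; -4 -; 0 -; 4 -; 8 -; 12 -; 16 -; 20 63.0; 24 63.0; 28 62.0; 32 58.0; 36 59.0; 40 63.0; 44 66.0; 48 68.0; 52 68.0; 56 67.0;
```

View pics/w4.png

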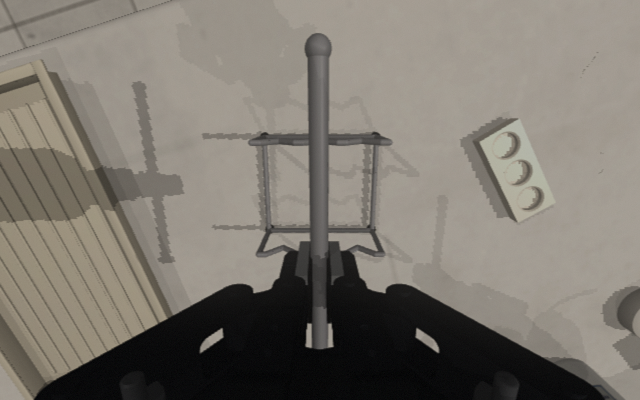

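The rod is held level along the rest's axis with the ball at (318,46); the notches at b = 0 lie in line. Checking the slopes precisely.

```bash
python3 - <<'E'
from h import *
r=np.array([.965,-.262]);o=np.array([481.3,-224.5]);t=np.array([.262,.965])
for w in("w2","w4"):
    f=np.load(w+".npz");T=f["T"];C=cloud("wrist",f["d"],T)[:300,295:340].reshape(-1,3)
    lo,hi=(150,200) if w=="w4" else (57,75)
    C=C[(C[:,2]>lo)&(C[:,2]<hi)]; a=(C[:,:2]-o)@r; b=(C[:,:2]-o)@t; k=(abs(b)<3)&(a>-85)&(a<5)
    print(w,[float(x) for x in np.polyfit(a[k],b[k],1)],[float(x) for x in np.polyfit(a[k],C[k,2],1)],C[k,2].std())
E
python3 go.py 164.8 0 486.3 -225.3 75 tcp
```

```text
w2 [-0.000574690286944063, 0.010526857146994067] [-0.0029431355960961537, 63.43825760263869] 0.8618044170018605
w4 [0.0005050947671282285, 0.05841037943635838] [0.0045304341101686935, 187.35739984246308] 1.15778909793224
t 20.68 tcp [ 485.111 -225.147  181.483] -> [ 486.3 -225.3   75. ] ball now [ 395.412 -200.58   183.041]
shift cm [-0.102  0.041 10.648] rot [-0.002  0.002 -0.002] ik err 0.0 margin 0.45 [ 0.375  0.513  0.012  1.972 -0.01   0.656  1.699]
```

Request:
send_rows(
  motion="-1 -0.1 0 3 0 0 0;-1 -0.1 0 6 0 0 0;-1 -0.1 0 9 0 0 0;-1 -0.1 0 10.5 0 0 0;-1 -0.1 0 11.2 0 0 0;-1 -0.1 0 11.6 0 0 0;-1 -0.1 0 11.6 0 0 0;-1 -0.1 0 11.6 0 0 0",
)

```text
t: 21.68
position: [485.8, -226.4, 65.5]
orientation: [[-0.964, 0.266, 0.001], [0.266, 0.964, -0.002], [-0.002, -0.002, -1.0]]
contact_force: [-1.2, 0.4, -0.9]
width: 6.3
grip_force: 48.9
```

```bash
python3 go.py 164.8 0 486.3 -225.4 57.5 tcp
```

```text
t 21.68 tcp [ 485.75  -226.433   65.491] -> [ 486.3 -225.4   57.5] ball now [ 396.088 -201.729   67.018]
shift cm [-0.024  0.116  0.799] rot [-0.002  0.002 -0.004] ik err 0.0 margin 0.43 [ 0.377  0.544  0.01   1.977 -0.009  0.621  1.698]
```

Request:
send_rows(
  motion="-1 0 0.1 0.3 0 0 0;-1 0 0.1 0.6 0 0 0;-1 0 0.1 0.8 0 0 0;-1 0 0.1 0.8 0 0 0;-1 0 0.1 0.8 0 0 0",
)

```text
t: 22.3
position: [485.9, -224.6, 57.2]
orientation: [[-0.964, 0.265, 0.0], [0.265, 0.964, -0.001], [-0.001, -0.001, -1.0]]
contact_force: [-1.3, 1.8, 4.1]
width: 6.0
grip_force: 49.7
```

Seated. Releasing and backing straight off.

Request:
send_rows(
  motion="-0.7 0 0 0 0 0 0;-0.5 0 0 0 0 0 0;-0.2 0 0 0 0 0 0;0.2 0 0 0 0 0 0;0.6 0 0 0 0 0 0;1 0 0 0 0 0 0;1 0 0 0 0 0 0;1 0 0 -2 0 0 0;1 0 0 -6 0 0 0;1 0 0 -12 0 0 0;1 0 0 -17 0 0 0;1 0 0 -17 0 0 0",
)

```text
t: 23.8
position: [488.3, -226.1, 231.5]
orientation: [[-0.964, 0.266, 0.009], [0.266, 0.964, -0.005], [-0.01, -0.003, -1.0]]
contact_force: [0.1, -0.4, -0.1]
width: 85.6
grip_force: 0.0
```

```bash
python3 snap.py w5
python3 - <<'E'
from h import *
import cv2
from bench import robot
np.set_printoptions(precision=2,suppress=True)
r=np.array([.965,-.262]);o=np.array([481.3,-224.5]);t=np.array([.262,.965])
f=np.load("w5.npz");T=f["T"];C0=cloud("wrist",f["d"],T)
C=C0[:300,280:350].reshape(-1,3); C=C[(C[:,2]>52)&(C[:,2]<80)]; a=(C[:,:2]-o)@r; b=(C[:,:2]-o)@t; k=abs(b)<4
print("rod",np.percentile(a[k],[0,.5,99.5,100]),np.polyfit(a[k],b[k],1),np.polyfit(a[k],C[k,2],1))
n=np.zeros(C0.shape[:2],bool);n[90:240,430:560]=True;n&=(C0[...,2]>10)&(C0[...,2]<20);print("plate",cv2.minAreaRect(C0[n][:,:2].astype(np.float32)))
s=robot.get_state();print(s["contact_force"],s["width"],s["joint_vel"].round(3))
E
```

```text
23.8 [ 488.3 -226.1  231.5] [ 0.366  0.284  0.019  1.873 -0.004  0.975  1.689] [[-0.964, 0.2656, 0.0087], [0.2656, 0.9641, -0.0055], [-0.0098, -0.003, -0.9999]]
rod [-94.81 -93.9   91.41  92.88] [-0.   -0.12] [ 0.   63.33]
plate ((519.2235107421875, -35.37334442138672), (96.81688690185547, 41.10072708129883), 16.515256881713867)
[-0.2  -0.21 -1.41] 85.84813346765661 [ 0.    0.04 -0.    0.05  0.   -0.01 -0.  ]
```

View pics/w5.png

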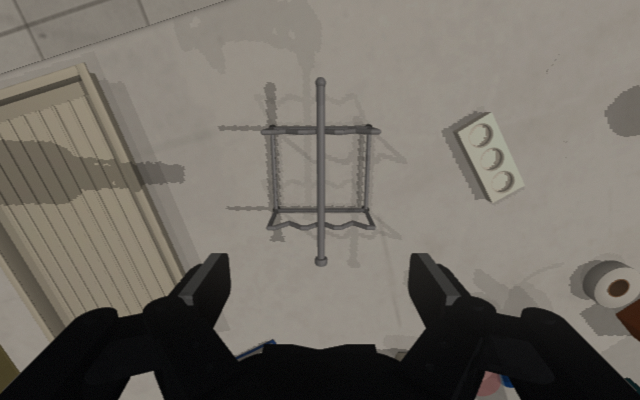

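The rod lies level in the middle notches from (320,82) to (321,262). Its ends stand out equally (−94.8 / +92.9 mm) and the plate hasn't moved. Handing in.

```bash
python3 -c "
from bench import robot
print(robot.job_done())"
```

```text
the job is handed in; nothing more can be done
None
```

The job is done and handed in at about 24 s: the ball was dipped about 3.5 cm below the beaker rim for over a second, then held on the middle well's floor for over a second at about 5 N, and the rod was laid back level in the middle notches and released, its ends standing out equally to within about 2 mm.

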